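# Show the learner the next cut on the bonsai

### The job

Show a learner the next cut on the little tree by pointing with the fingertips: first at the outer end of the bare, bleached dead branch, then at the red-handled branch cutter in the tool tray that does the job, then at the green-lidded tub of wound paste that seals the cut. Each time hold the fingertips steady about 2 to 3 cm above the thing for two seconds, and finish still pointing at the tub. Touch nothing on the way: no tree, tool or pot may be nudged, turned or picked up.

Things in the scene. Friction and masses are not known exactly. Their poses are not given: they have to be found in the camera images.
- deadwood_end (a point): Outer end (top of it) of the dead branch: bare, bone-white, 9 to 13 mm thick, 115 mm long, the only branch without green, with two white stubs. The point lies 110 mm from the turntable's axis, 188 mm above the table. Its -x axis points outwards along the branch, z up. Nothing stands above it; the green crown, on the trunk's other sides, is nowhere higher than 250 mm above the table.
- tree (a joint): Angle of the turntable's disc with pot and tree (rad, counter-clockwise from above, 0 when the dead branch points to world -x, towards the robot). The disc turns freely if nudged; it is not to be turned.
- turntable: Foot of the round bonsai turntable, fixed; origin on its axis at table height, axes as the world's. Its wooden disc, 230 mm across, top 37 mm above the table, carries an oblong blue pot 166 x 126 mm with the juniper. All of the tree stays within 130 mm of the axis. Turntable and tray swap sides from start to start.
- tray: Open plywood tool tray, 240 (x) x 300 (y) x 20 mm, fixed to the table, origin under its centre at table height. Three dividers part it into four lanes that run along its x, 73 mm apart; floor 6 mm thick. Boxes, pots and a spray bottle up to 210 mm high stand along the table's back and sides, beyond x = 0.74 m and |y| = 0.5 m. One tool lies in each lane, in any order.
- cutter: Branch cutter: black pliers-like tool with two red handles, the only red tool. Lies flat along a lane of the tray, 200 mm long, 46 mm wide, 16 mm high. Origin mid-length and mid-width on its underside, on the tray floor 6 mm above the table. x runs from handles to jaws: red handles x = -100 to +10 mm, pivot +55, jaws to +100. Any part of it may be pointed at.
- paste_tub: Round white plastic tub with a green lid, 65 mm across, 44 mm high, upright, origin at the centre of its underside on the table. It stands in the middle strip between tray and turntable in a row with a jar and a clay pot, in any order, about 100 mm apart.
- shears: Loose bystander; leave it alone. Loop-handled trimming shears, black loops and steel blades, 190 x 54 x 11 mm, in a lane of the tray. Origin mid-length, underside.
- pliers: Loose bystander; leave it alone. Bare steel pliers, 185 x 38 x 12 mm, in a lane of the tray. Origin mid-length, underside.
- rake: Loose bystander; leave it alone. Small root rake, wooden handle and three steel prongs, 185 x 37 x 19 mm, in a lane of the tray. Origin mid-length, underside.
- jar: Loose bystander; leave it alone. Amber jar with black cap and paper label, 56 mm across, 70 mm high. Origin at the centre of its underside.
- clay_pot: Loose bystander; leave it alone. Empty terracotta pot, 70 mm across, 60 mm high. Origin at the centre of its underside.
Mind the look-alikes: they are no part of the job. Of the things that look like the paste_tub, take the one that is nearest to the robot's base at the start. What is shaped like the cutter but orange is not meant.

How it is judged:
By the outcome, as a careful person would: the job done as asked, in the order asked, and still so for the second after the job is handed in, with the robot touching nothing.
It also fails if it takes over 67 s, if anything falls off the work surface, if the arm or the gripper's body presses on something with over 40 N, if the wrist force passes 120 N, or if a joint passes its speed limit or range.

### The arm

A 6-joint arm with a two-finger parallel gripper is mounted at the origin on the work surface. World frame = base frame: x ahead of the robot, y to its left, z up, the work surface at z = 0. Lengths are in mm, angles in rad, forces in N, time in s.
With the tool pointing down it reaches from about 350 to 875 mm from the base axis. Payload 4.2 kg.
Tool frame: the origin (TCP) lies between the finger pads, 19 mm behind the fingertips; this is the grasp point; z points along the fingers, y is the line along which they close (so a half turn about z gives the same grasp; the last joint's range is limited). The gripper opens to 85 mm and grips with 20 to 120 N. Pads are 22 mm wide; open, the fingers measure 114 mm over their backs; the gripper's body (76 mm by 85 mm) begins 54 mm behind the grasp point. The pads swing forward as they close: fully open they stand 13 mm farther back than shut.
Start: joints at [1.392, 0.385, 0.008, 0, -1.194, -0.259], TCP at [264.934, 566.047, 250.012] pointing down, gripper open.
Joint ranges: [-3.14, 3.14], [-1.21, 2.06], [-1.07, 1.41], [-3.16, 2.05], [-2.99, -0.16], [-3.1, 3.1]. Speed limits (rad/s): [2.79, 2.79, 3.14, 3.14, 3.14, 3.14].

### API

Orientations are given as a unit quaternion [x, y, z, w].
In Python, from bench import read_state, get_image, job_done gives the robot as it stands.
- The arm moves only by the shell command python3 -m jog 'ROWS'. ROWS is JSON, a list of rows, each a list of 3 entries, a list of its own where there are three numbers: the shift along the world's x, y, z scaled (see below), then the turn, a rotation vector about the world's x, y, z scaled (see below), then the gripper's target within -1 to 1 (shut at 1, half-way at 0, fully open at -1). In form: [[[x, y, z], [wx, wy, wz], claw], ...]. A call has 1 to 20 rows; each row is the pose to reach, as a shift and turn from the pose commanded when the call began; what a row does not reach only later rows make up. The controller multiplies each number of a shift by 10 cm and each number of a turn by 120 degrees. A row lasts 1/10 s, in which the tool goes at most 50 mm and 8.59 degrees, less where a joint would pass 70% of its speed; a pose out of reach is approached as far as the arm can. A call with a number of a shift or a turn outside -1 to 1 is refused whole. A call with a gripper value outside its range is refused whole. The fingers move at their own pace and stop on an object; the grip force is fixed at half the most. Time passes only in rows, so rows that repeat a pose let the fingers close. It gives the time, the measured TCP pose, the force, the opening and the grip force at its end, in the units of the state.
- read_state(): the state, without advancing time (a new reading comes with each control period).
- get_image(name): name is "side" or "top" or "wrist"; returns a dict with "frame" (384x512x3 uint8, red, green, blue), "range_z" (384x512 float32, mm along the optical axis (not along the pixel's ray), 0 where there is no reading), "fx", "fy", "cx", "cy" (pixels), "R" (3x3) and "t" (3): a world point X has camera coordinates R X + t. Camera axes: x right, y down, z forward; pixel columns grow to the right and rows downward; lengths in mm; the calibration is good to about 2 mm. A picture is of the moment at which its call begins.
- job_done(): hands the job in; it is judged then, once.
The state is a dict: "clock": time; "joints": joint angles; "joint_vel": joint speeds; "joint_efforts": joint torques, N m; "position": TCP position; "ee_rot": TCP orientation; "contact_force": force on the tool from outside, world axes, zero at the start; "wrist_torque": the same for the moment, N m; "gripper_width": finger opening in mm; "grasp_force": force on a finger pad.
Only numpy, scipy, OpenCV 4.12 (cv2) and the standard library are available. Lean on these libraries where they do the work, as an engineer would, in place of code of your own. Each camera call takes 0.05 s, during which the arm holds its last target. There are 200 camera calls.

## Working session

There is one attempt and no reset: what is moved stays moved. The work goes in short steps, Python scripts to look and compute and a shell command to move; the robot and the scene stay as the last step left them, time stands still between calls to the robot, and variables do not carry over. Pictures are saved under pics/ and viewed, at most 10 in all, crops included, and the job is handed in when it is done.

```bash
mkdir -p pics
cat > h.py <<'E'
import numpy as np, cv2
from bench import read_state, get_image, job_done
def world(im,u,v):
    z=im["range_z"][v,u]; c=np.stack([(u-im["cx"])/im["fx"]*z,(v-im["cy"])/im["fy"]*z,z],-1)
    return (c-im["t"])@im["R"]
def cloud(im):
    v,u=np.mgrid[0:384,0:512]; return world(im,u,v)
E
python3 - <<'E'
from h import *
a=get_image("top");b=get_image("side")
np.savez("t.npz",**a);np.savez("s.npz",**b)
for n,i in(("top",a),("side",b)): cv2.imwrite(f"pics/{n}0.png",i["frame"][:,:,::-1]); print(n,(-i["R"].T@i["t"]).round(),i["fx"])
print(read_state())
E
```

```text
top [ 442.   34. 1097.] 350.49067583122024
side [ -76. 1287.  930.] 471.0123190079262
{'clock': 0.1, 'joints': array([ 1.39163920e+00,  3.85507079e-01,  6.76111328e-03, -4.53102863e-04,
       -1.19400391e+00, -2.58636232e-01]), 'joint_vel': array([-0.00035766, -0.00115505,  0.00307323,  0.00358347,  0.00046921,
       -0.00027228]), 'joint_efforts': array([ 4.84118154e-04, -3.93319309e+01,  1.88929385e+01,  4.19799596e+00,
       -2.62464695e-03,  5.80001625e-06]), 'position': array([264.71564791, 565.63465717, 249.01115934]), 'ee_rot': array([ 9.76118996e-01, -2.17234221e-01, -1.71604628e-04,  9.84369092e-04]), 'contact_force': array([ 0.8595086 ,  0.10040803, -0.30585591]), 'wrist_torque': array([ 0.03123791, -0.04279354,  0.01620736]), 'grasp_force': 0.0, 'gripper_width': 85.63299004944179}
```

View pics/top0.png

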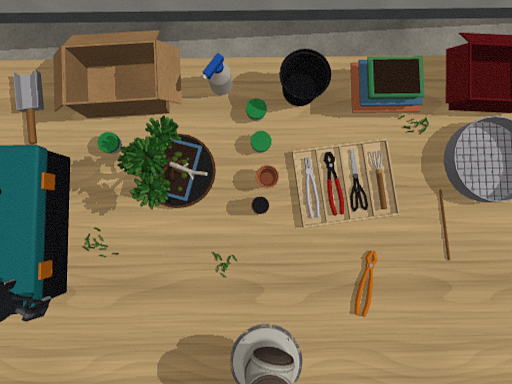

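View pics/side0.png

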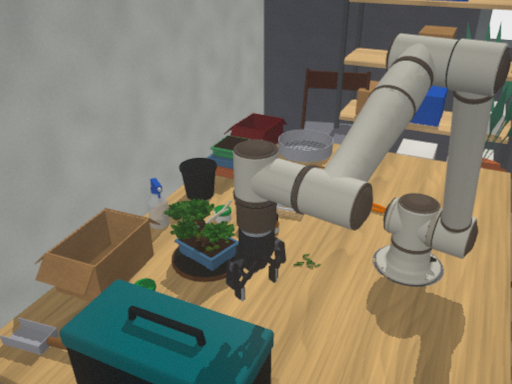

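The top view shows the dead branch running from about (170,165) to its outer end near (207,173). The cutter with red handles is at about (335,190). The green-lid candidates are at (261,141), (256,108) and (109,143), with the jar at (260,205) and the clay pot at (267,176). The side view shows the gripper clear of everything, to the left of the turntable.

Run:
```python
from h import *
a=dict(np.load("t.npz"));P=cloud(a);f=a["frame"]
hsv=cv2.cvtColor(f,cv2.COLOR_RGB2HSV);H,S,V=[hsv[...,i].astype(int) for i in range(3)]
def rep(n,m,mn=15):
    k,l,st,c=cv2.connectedComponentsWithStats(m.astype(np.uint8))
    for i in range(1,k):
        if st[i,4]>=mn:
            q=P[l==i]; print(n,c[i].round(),st[i,4],"med",np.median(q,0).round(),"min",q.min(0).round(),"max",q.max(0).round(), "R",np.hypot(*np.median(q,0)[:2]).round())
rep("green",(abs(H-70)<15)&(S>150)&(V>70),60)
red=((H<5)|(H>174))&(S>150)&(V>90); red[:, 400:]=0; red[:130]=0
rep("red",red)
z=P[...,2]
w=(S<70)&(V>120)&(z>120)&(z<230); w[:,:150]=0; w[:,225:]=0; w[:140]=0; w[210:]=0
rep("white",w,10)
v,u=np.nonzero(w)
o=np.argsort(u)[-14:]
for i in o: print(u[i],v[i],P[v[i],u[i]].round())
# turntable disc
d=(abs(z-37)<5); d[:,:110]=0;d[:,225:]=0;d[:125]=0;d[215:]=0
pts=P[d][:,:2]; print("disc",len(pts),pts.min(0).round(),pts.max(0).round())
# circle through right/bottom edge pts
h=cv2.convexHull(pts.astype(np.float32))[:,0]
A=np.c_[2*h,np.ones(len(h))]; s=np.linalg.lstsq(A,(h**2).sum(1),rcond=None)[0]; print(s[:2],np.sqrt(s[2]+s[0]**2+s[1]**2))
im=cv2.resize(f[110:225,100:410,::-1],None,fx=2.55,fy=2.55,interpolation=cv2.INTER_CUBIC); cv2.imwrite("pics/crop1.png",im)
```

```text
green [256. 108.] 316 med [765.  20.  45.] min [442.  -8.   2.] max [ 798.   50. 1097.] R 766.0
green [261. 141.] 318 med [663.   6.  44.] min [442. -22.  39.] max [ 694.   36. 1097.] R 663.0
green [108. 142.] 316 med [665. 471.  44.] min [634. 443.  39.] max [694. 501.  50.] R 815.0
red [331. 197.] 129 med [ 492. -208.   20.] min [ 439. -223.   14.] max [ 548. -199.   25.] R 534.0
red [340. 196.] 137 med [ 494. -236.   20.] min [ 442. -246.    8.] max [ 550.   34. 1097.] R 548.0
white [187. 169.] 135 med [563. 209. 170.] min [536. 154. 146.] max [586. 256. 190.] R 601.0
201 174 [548. 168. 183.]
202 174 [548. 165. 186.]
202 172 [553. 164. 187.]
202 173 [550. 165. 187.]
203 173 [550. 162. 189.]
203 174 [547. 162. 189.]
203 172 [554. 163. 182.]
204 174 [547. 159. 189.]
204 173 [550. 159. 186.]
205 173 [550. 157. 187.]
205 174 [548. 157. 188.]
206 174 [547. 154. 190.]
206 173 [550. 154. 189.]
206 175 [545. 154. 185.]
disc 1268 [463. 150.] [693. 468.]
[592.29617098 309.82110277] 148.44118395216225
```

View pics/crop1.png

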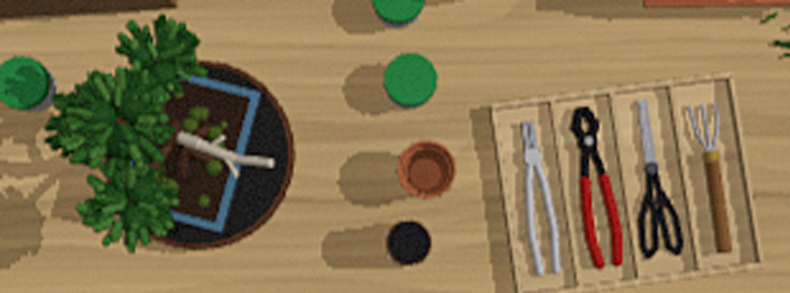

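The dead branch tip is at about (549,155,188), about 113 mm from the turntable axis I estimated from the disc, so it agrees with the given 110 mm. The tub lid is at (663,6,44) with R 663, the nearest of the three. In the crop, the cutter's pivot is at about (588,142). Next I shut the gripper, rise, and check where the shut fingertips sit.

```bash
python3 -m jog '[[[0,0,0.2],[0,0,0],1],[[0,0,0.4],[0,0,0],1],[[0,0,0.6],[0,0,0],1],[[0,0,0.8],[0,0,0],1],[[0,0,0.9],[0,0,0],1],[[0,0,0.9],[0,0,0],1],[[0,0,0.9],[0,0,0],1],[[0,0,0.9],[0,0,0],1]]' | tail -c 600
python3 - <<'E'
from h import *
a=dict(np.load("t.npz"))
print("pivot",world(a,np.array([331,331,330]),np.array([165,166,166])).round())
print("jaw",world(a,np.array([328]),np.array([155])).round())
s=read_state();b=get_image("side");cv2.imwrite("pics/side1.png",cv2.resize(b["frame"][100:350,150:400,::-1],None,fx=2.4,fy=2.4))
np.savez("s1.npz",**b)
print(s["position"],s["gripper_width"])
# project TCP and tip
for d in (0,19,32):
    X=s["position"]-[0,0,d]; c=b["R"]@X+b["t"]; print(d,c[0]/c[2]*b["fx"]+b["cx"],c[1]/c[2]*b["fy"]+b["cy"])
P=cloud(b);m=(np.hypot(P[...,0]-s["position"][0],P[...,1]-s["position"][1])<45)&(P[...,2]>200)&(P[...,2]<600)
q=P[m]; print("tip z",np.sort(q[:,2])[:12].round(), q[np.argsort(q[:,2])[:6]].round())
E
```

```text
clock: 0.9
position: [264.7, 565.6, 338.3]
ee_rot: [0.976, -0.217, -0.0, 0.001]
contact_force: [-0.6, 0.2, -0.2]
gripper_width: 0.0
grasp_force: 0.0
pivot [[ 590. -211.   22.]
 [ 587. -210.   24.]
 [ 587. -208.   21.]]
jaw [[ 623. -204.   16.]]
[264.72176218 565.56292908 338.34260496] 0.04425810411782359
0 256.8570407043546 254.68940163287613
19 256.9168629152108 261.9495755010716
32 256.95714192203167 266.83793700713943
tip z [320. 321. 322. 323. 323. 323. 324. 325. 325. 325. 325. 326.] [[263. 574. 320.]
 [268. 573. 321.]
 [260. 575. 322.]
 [265. 574. 323.]
 [255. 567. 323.]
 [257. 572. 323.]]
```

View pics/side1.png

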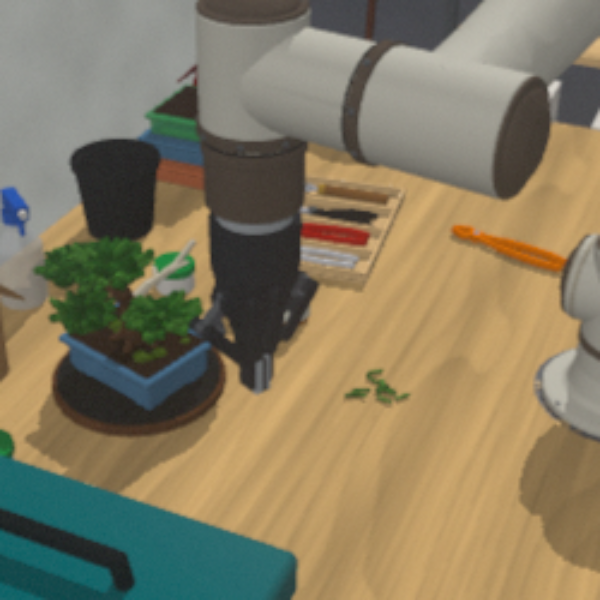

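The shut fingertips are 19 mm below the TCP: the lowest depth reading is z≈320 with the TCP at 338, near crop pixel (260,390). Nothing is close to the gripper. Now I move across high to the branch tip.

```bash
for i in 1; do
python3 -m jog '[[[0.14,-0.2,0],[0,0,0],1],[[0.35,-0.5,0],[0,0,0],1],[[0.56,-0.8,0],[0,0,0],1],[[0.7,-1,0],[0,0,0],1]]' | head -2
python3 -m jog '[[[0.14,-0.2,0],[0,0,0],1],[[0.35,-0.5,0],[0,0,0],1],[[0.56,-0.8,0],[0,0,0],1],[[0.7,-1,0],[0,0,0],1]]' | head -2
python3 -m jog '[[[0.14,-0.2,0],[0,0,0],1],[[0.35,-0.5,0],[0,0,0],1],[[0.56,-0.8,0],[0,0,0],1],[[0.7,-1,0],[0,0,0],1]]' | head -2
python3 -m jog '[[[0.14,-0.2,0],[0,0,0],1],[[0.35,-0.5,0],[0,0,0],1],[[0.56,-0.8,0],[0,0,0],1],[[0.7,-1,0],[0,0,0],1],[[0.7,-1,0],[0,0,0],1],[[0.7,-1,0],[0,0,0],1]]'
done
python3 - <<'E'
from h import *
b=get_image("wrist");np.savez("w.npz",**b);cv2.imwrite("pics/w0.png",b["frame"][:,:,::-1])
f=b["frame"];P=cloud(b);hsv=cv2.cvtColor(f,cv2.COLOR_RGB2HSV);z=P[...,2]
w=(hsv[...,1]<70)&(hsv[...,2]>120)&(z>120)&(z<215)&(np.hypot(P[...,0]-549,P[...,1]-157)<60)
v,u=np.nonzero(w);q=P[w];print(len(q))
o=np.argsort(q[:,1])[:200:20]
for i in o: print(u[i],v[i],q[i].round())
e=q[q[:,1]<np.percentile(q[:,1],1)+8]; print("end",np.median(e,0).round(),np.percentile(e[:,2],90).round(),e[:,:2].min(0).round(),e[:,:2].max(0).round())
E
```

```text
clock: 1.35
position: [335.7, 464.1, 339.4]
clock: 1.75
position: [405.6, 364.1, 339.4]
clock: 2.15
position: [475.6, 264.1, 339.3]
clock: 2.75
position: [544.8, 165.7, 339.2]
ee_rot: [0.976, -0.218, -0.001, 0.0]
contact_force: [-0.4, -0.0, -0.2]
gripper_width: 0.6
grasp_force: 0.0
816
264 166 [550. 152. 186.]
263 171 [547. 155. 187.]
261 172 [547. 156. 188.]
256 166 [553. 159. 184.]
255 169 [551. 160. 185.]
255 174 [547. 162. 185.]
250 168 [553. 164. 183.]
249 172 [551. 166. 185.]
246 170 [553. 168. 182.]
243 168 [555. 170. 179.]
end [550. 157. 186.] 188.0 [545. 152.] [553. 161.]
```

View pics/w0.png

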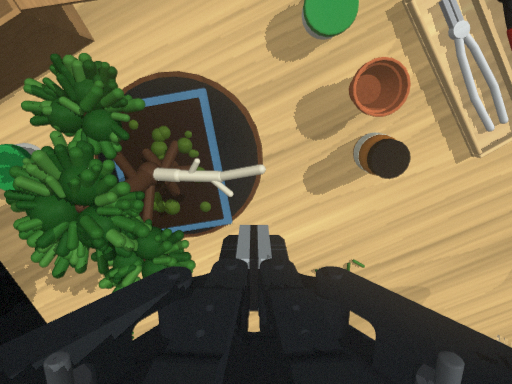

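The wrist view shows the branch's outer end at about (263,170). That gives (549,155,188), matching the first measurement, and the crown is well off to the left. Now I descend and hold.

```bash
python3 -m jog '[[[0.04,-0.1,-0.1],[0,0,0],1],[[0.04,-0.1,-0.3],[0,0,0],1],[[0.04,-0.1,-0.5],[0,0,0],1],[[0.04,-0.1,-0.65],[0,0,0],1],[[0.04,-0.1,-0.77],[0,0,0],1],[[0.04,-0.1,-0.85],[0,0,0],1],[[0.04,-0.1,-0.9],[0,0,0],1]]' | head -2
python3 -m jog '[[[0,0,-0.08],[0,0,0],1],[[0,0,-0.14],[0,0,0],1],[[0,0,-0.17],[0,0,0],1],[[0,0,-0.17],[0,0,0],1],[[0,0,-0.17],[0,0,0],1],[[0,0,-0.17],[0,0,0],1]]'
python3 - <<'E'
from h import *
b=get_image("side");t=get_image("top");w=get_image("wrist")
c=np.hstack([cv2.resize(b["frame"][150:300,130:330],(400,300)),cv2.resize(w["frame"][60:360],(400,300))])
cv2.imwrite("pics/tip.png",c[:,:,::-1]);print(read_state()["position"])
E
```

```text
clock: 3.5
position: [548.7, 156.2, 249.3]
clock: 4.1
position: [549.2, 156.1, 233.5]
ee_rot: [0.976, -0.217, 0.0, -0.0]
contact_force: [-0.8, -0.3, -0.1]
gripper_width: 0.2
grasp_force: 0.0
[549.04140484 156.08352845 233.29871849]
```

View pics/tip.png

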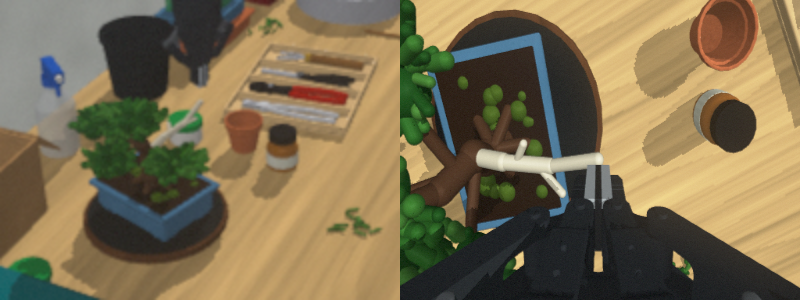

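The fingertips are 26 mm above the branch end, with the end at about (600,160) in the picture and nothing touched. I'll hold, then rise and cross to the cutter pivot at (588,-210).

```bash
python3 -m jog '[[[0,0,0],[0,0,0],1],[[0,0,0],[0,0,0],1],[[0,0,0],[0,0,0],1],[[0,0,0],[0,0,0],1],[[0,0,0],[0,0,0],1],[[0,0,0],[0,0,0],1],[[0,0,0],[0,0,0],1],[[0,0,0],[0,0,0],1],[[0,0,0],[0,0,0],1],[[0,0,0],[0,0,0],1],[[0,0,0],[0,0,0],1],[[0,0,0],[0,0,0],1],[[0,0,0],[0,0,0],1],[[0,0,0],[0,0,0],1],[[0,0,0],[0,0,0],1],[[0,0,0],[0,0,0],1],[[0,0,0],[0,0,0],1],[[0,0,0],[0,0,0],1],[[0,0,0],[0,0,0],1],[[0,0,0],[0,0,0],1]]' | head -2
python3 -m jog '[[[0,0,0],[0,0,0],1],[[0,0,0],[0,0,0],1],[[0,0,0],[0,0,0],1],[[0,0,0],[0,0,0],1],[[0,0,0],[0,0,0],1],[[0,0,0],[0,0,0],1],[[0,0,0],[0,0,0],1],[[0,0,0],[0,0,0],1],[[0,0,0],[0,0,0],1],[[0,0,0.1],[0,0,0],1],[[0,0,0.3],[0,0,0],1],[[0,0,0.5],[0,0,0],1],[[0,0,0.6],[0,0,0],1],[[0,0,0.6],[0,0,0],1]]' | head -2
python3 -m jog '[[[0.02,-0.15,0],[0,0,0],1],[[0.05,-0.4,0],[0,0,0],1],[[0.08,-0.7,0],[0,0,0],1],[[0.1,-1,0],[0,0,0],1]]' | head -2
python3 -m jog '[[[0.03,-0.3,0],[0,0,0],1],[[0.06,-0.6,0],[0,0,0],1],[[0.1,-1,0],[0,0,0],1]]' | head -2
python3 -m jog '[[[0.03,-0.3,0],[0,0,0],1],[[0.06,-0.6,0],[0,0,0],1],[[0.1,-1,0],[0,0,0],1]]' | head -2
python3 -m jog '[[[0.03,-0.25,0],[0,0,0],1],[[0.06,-0.45,-0.1],[0,0,0],1],[[0.09,-0.6,-0.3],[0,0,0],1],[[0.09,-0.66,-0.6],[0,0,0],1],[[0.09,-0.66,-1],[0,0,0],1],[[0.09,-0.66,-1],[0,0,0],1],[[0.09,-0.66,-1],[0,0,0],1],[[0.09,-0.66,-1],[0,0,0],1]]'
```

```text
clock: 6.25
position: [548.9, 156.0, 233.0]
clock: 7.65
position: [549.6, 156.4, 295.1]
clock: 8.05
position: [558.3, 54.4, 291.6]
clock: 8.35
position: [568.2, -45.4, 291.7]
clock: 8.65
position: [578.1, -145.4, 291.7]
clock: 9.45
position: [589.0, -210.4, 195.1]
ee_rot: [0.976, -0.217, 0.002, 0.0]
contact_force: [-0.1, 0.6, 0.2]
gripper_width: -0.2
grasp_force: 0.0
```

Run:
```python
from h import *
b=get_image("wrist");f=b["frame"];P=cloud(b);z=P[...,2]
h=cv2.cvtColor(f,cv2.COLOR_RGB2HSV);red=((h[...,0]<5)|(h[...,0]>174))&(h[...,1]>150)&(h[...,2]>90)&(z<40)&(z>5)
print(red.sum(),P[red].min(0).round(),P[red].max(0).round(),read_state()["position"].round(1))
print("under",np.median(P[(np.hypot(P[...,0]-588,P[...,1]+210)<7)&(z<60)],0))
cv2.imwrite("pics/w2.png",f[:,:,::-1])
```

```text
1474 [ 461. -247.   13.] [ 550. -199.   21.] [ 589.1 -210.2  195.4]
under [ 588.52013379 -210.2339476    19.6705291 ]
```

View pics/w2.png

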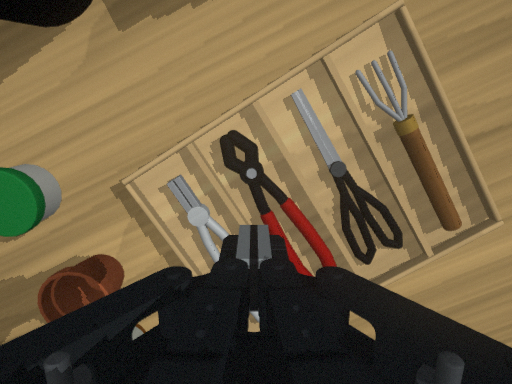

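The wrist view shows the cutter with its pivot at (251,173), below the tool axis at (588,-210,~20). The red handles lead away to the lower right. I descend 129 mm and hold.

```bash
python3 -m jog '[[[0,0,-0.15],[0,0,0],1],[[0,0,-0.4],[0,0,0],1],[[0,0,-0.65],[0,0,0],1],[[0,0,-0.85],[0,0,0],1],[[0,0,-1],[0,0,0],1]]' | head -2
python3 -m jog '[[[0,0,-0.1],[0,0,0],1],[[0,0,-0.18],[0,0,0],1],[[0,0,-0.24],[0,0,0],1],[[0,0,-0.28],[0,0,0],1],[[0,0,-0.28],[0,0,0],1],[[0,0,-0.28],[0,0,0],1],[[0,0,-0.28],[0,0,0],1],[[0,0,-0.28],[0,0,0],1]]'
```

```text
clock: 10.0
position: [588.7, -209.8, 93.7]
clock: 10.8
position: [588.2, -210.0, 65.4]
ee_rot: [0.976, -0.217, 0.0, -0.0]
contact_force: [-0.1, 0.2, 0.3]
gripper_width: 0.2
grasp_force: 0.0
```

```bash
python3 -m jog '[[[0,0,0],[0,0,0],1],[[0,0,0],[0,0,0],1],[[0,0,0],[0,0,0],1],[[0,0,0],[0,0,0],1],[[0,0,0],[0,0,0],1],[[0,0,0],[0,0,0],1],[[0,0,0],[0,0,0],1],[[0,0,0],[0,0,0],1],[[0,0,0],[0,0,0],1],[[0,0,0],[0,0,0],1],[[0,0,0],[0,0,0],1],[[0,0,0],[0,0,0],1],[[0,0,0],[0,0,0],1],[[0,0,0],[0,0,0],1],[[0,0,0],[0,0,0],1],[[0,0,0],[0,0,0],1],[[0,0,0],[0,0,0],1],[[0,0,0],[0,0,0],1],[[0,0,0],[0,0,0],1],[[0,0,0],[0,0,0],1]]' | head -2
python3 -m jog '[[[0,0,0],[0,0,0],1],[[0,0,0],[0,0,0],1],[[0,0,0],[0,0,0],1],[[0,0,0],[0,0,0],1],[[0,0,0],[0,0,0],1],[[0,0,0],[0,0,0],1],[[0,0,0],[0,0,0],1],[[0,0,0],[0,0,0],1],[[0,0,0.1],[0,0,0],1],[[0,0,0.3],[0,0,0],1],[[0,0,0.6],[0,0,0],1],[[0,0,0.9],[0,0,0],1],[[0,0,1],[0,0,0],1]]' | head -2
python3 -m jog '[[[0.07,0.2,0],[0,0,0],1],[[0.17,0.5,0],[0,0,0],1],[[0.27,0.8,0],[0,0,0],1],[[0.35,1,0],[0,0,0],1]]' | head -2
python3 -m jog '[[[0.1,0.3,0],[0,0,0],1],[[0.2,0.6,0],[0,0,0],1],[[0.3,0.85,0],[0,0,0],1],[[0.35,1,0],[0,0,0],1]]' | head -2
python3 -m jog '[[[0.04,0.1,0],[0,0,0],1],[[0.05,0.16,0],[0,0,0],1],[[0.05,0.16,0],[0,0,0],1],[[0.05,0.16,0],[0,0,0],1]]'
python3 - <<'E'
from h import *
b=get_image("wrist");f=b["frame"];P=cloud(b);z=P[...,2]
h=cv2.cvtColor(f,cv2.COLOR_RGB2HSV);H=h[...,0].astype(int)
g=(abs(H-70)<15)&(h[...,1]>150)&(h[...,2]>70)&(np.hypot(P[...,0]-663,P[...,1]-6)<50)
q=P[g];print(len(q),np.median(q,0).round(),q.min(0).round(),q.max(0).round(),read_state()["position"].round(1))
cv2.imwrite("pics/w3.png",f[:,:,::-1])
E
```

```text
clock: 12.8
position: [587.9, -209.9, 65.0]
clock: 14.1
position: [589.8, -210.4, 169.6]
clock: 14.5
position: [623.0, -108.3, 165.0]
clock: 14.9
position: [658.3, -8.1, 164.7]
clock: 15.3
position: [662.6, 5.3, 165.0]
ee_rot: [0.976, -0.218, -0.0, 0.0]
contact_force: [-0.9, 0.1, 0.3]
gripper_width: -0.2
grasp_force: 0.0
4616 [666.   6.  43.] [634. -25.  40.] [696.  38.  46.] [662.6   5.1 165.1]
```

View pics/w3.png

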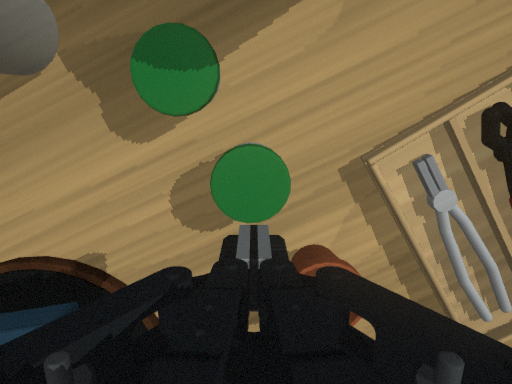

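The wrist view shows the near tub's lid centred at (250,183), which puts it at (665,6,44). The look-alike is further off at (176,68). I descend 77 mm and hold.

```bash
python3 -m jog '[[[0.02,0.01,-0.1],[0,0,0],1],[[0.02,0.01,-0.3],[0,0,0],1],[[0.02,0.01,-0.5],[0,0,0],1],[[0.02,0.01,-0.65],[0,0,0],1],[[0.02,0.01,-0.73],[0,0,0],1],[[0.02,0.01,-0.77],[0,0,0],1],[[0.02,0.01,-0.77],[0,0,0],1],[[0.02,0.01,-0.77],[0,0,0],1],[[0.02,0.01,-0.77],[0,0,0],1]]' | head -2
python3 -m jog '[[[0,0,0],[0,0,0],1],[[0,0,0],[0,0,0],1],[[0,0,0],[0,0,0],1],[[0,0,0],[0,0,0],1],[[0,0,0],[0,0,0],1],[[0,0,0],[0,0,0],1],[[0,0,0],[0,0,0],1],[[0,0,0],[0,0,0],1],[[0,0,0],[0,0,0],1],[[0,0,0],[0,0,0],1],[[0,0,0],[0,0,0],1],[[0,0,0],[0,0,0],1],[[0,0,0],[0,0,0],1],[[0,0,0],[0,0,0],1],[[0,0,0],[0,0,0],1],[[0,0,0],[0,0,0],1],[[0,0,0],[0,0,0],1],[[0,0,0],[0,0,0],1],[[0,0,0],[0,0,0],1],[[0,0,0],[0,0,0],1]]' | head -2
python3 -m jog '[[[0,0,0],[0,0,0],1],[[0,0,0],[0,0,0],1],[[0,0,0],[0,0,0],1],[[0,0,0],[0,0,0],1],[[0,0,0],[0,0,0],1],[[0,0,0],[0,0,0],1],[[0,0,0],[0,0,0],1],[[0,0,0],[0,0,0],1]]'
```

```text
clock: 16.25
position: [665.5, 7.2, 89.0]
clock: 18.25
position: [664.9, 7.0, 88.0]
clock: 19.05
position: [664.9, 7.0, 88.0]
ee_rot: [0.976, -0.217, 0.0, -0.0]
contact_force: [-0.3, -0.1, -0.1]
gripper_width: -0.1
grasp_force: 0.0
```

The fingertips are at z=69, 25 mm above the lid, steady and with no contact force.

```bash
python3 -c "from bench import job_done; print(job_done())"
```

```text
the job is handed in; nothing more can be done
None
```

I pointed at the dead branch end, the red-handled cutter and the near green-lidded tub in that order, each held over two seconds at about 25 mm above; no contact showed in the force readings, and I handed the job in at about 19 s still pointing at the tub.

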